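# Stand the fallen oil tin up against the splash board

## Task

One of the oil tins has fallen over on the print bench, its foot towards the plywood splash board. Take it by the cap, swing the top up and over towards the board with the foot staying down on the bench, and push it against the board until the tin stands upright on its foot there, close against the board; then let go. Leave the standing oil tin and the ink can as they are.

Things in the scene. Friction and masses are not known exactly. Their poses are not given: they have to be found in the camera images.
- tin: Fallen oil tin, about 0.55 kg: square metal body 60 x 60 x 150 mm, conical shoulder to 172, neck 24 mm across to 187, black barrel-shaped cap to 213 mm (32 mm across at its middle, 200 mm from the foot; turns in a light pinch). Origin: centre of foot; z along the tin to the cap, x and y square to its sides. Starts lying on a side, axis 30 mm up, foot towards the board, 70 to 110 mm from its face.
- guard: The splash board: an upright plywood board fixed to the bench, 15 mm thick (x), 260 mm long (y), 150 mm tall, with two small wooden feet behind it (+x side). Origin: centre of its underside at bench height; z up. The face the tin is to stand against is its -x face, 7.5 mm from the origin; the tin lies on that side.
- spare_tin: An identical oil tin, standing upright near by; to be left alone. Origin: centre of its foot, z up to the cap; total height 213 mm.
- ink_can: A round grey ink can with a metal lid, 100 mm across and 85 mm tall, standing near by; to be left alone. Origin: centre of its underside, z up.
Things that resemble listed ones, but are neither listed nor needed, are in the scene too. Leave any blue or yellow look-alike of the tin alone.

How it is judged:
On the way:
1. the tin, raised to within 20 degrees of upright, is pushed against the board (contact force between tin and guard above 0.5 N and angle between tin's own z axis and vertical below 0.35 rad and x of tin in the frame of guard below 0 m), for 0.1 s.
At the end, for the whole second after the job is handed in: The fallen tin stands on its foot on the bench, upright within 10 degrees and at rest, in front of the board (within 120 mm of its middle, along it) with the foot centre at most 55 mm from the board's face (a gap of up to 25 mm); the spare tin and the ink can are within 30 mm of where they were (angle between tin's own z axis and vertical below 0.175 rad and height (world z) of tin below 0.012 m and x of tin in the frame of guard between -0.0625 and 0 m and y of tin in the frame of guard between -0.12 and 0.12 m and linear speed of tin below 0.03 m/s and distance of each of spare_tin, ink_can from where it was at the start of the episode below 0.03 m); the robot touches nothing.
It fails at once if the fallen tin's foot is lifted off the bench (the centre of the foot rises above 75 mm) (height (world z) of tin above 0.075 m).
It fails at once if the spare tin or the ink can is shoved by more than 30 mm or tipped by more than 20 degrees (distance of any of spare_tin, ink_can from where it was at the start of the episode above 0.03 m or angle between any of spare_tin, ink_can's own z axis and vertical above 0.35 rad).
It also fails if it takes over 40 s, if anything falls off the work surface, if the arm or the gripper's body presses on something with over 40 N, if the wrist force passes 120 N, or if a joint passes its speed limit or range.

## Robot

A 6-joint arm with a two-finger parallel gripper is mounted at the origin on the work surface. World frame = base frame: x ahead of the robot, y to its left, z up, the work surface at z = 0. Lengths are in m, angles in rad, forces in N, time in s.
With the tool pointing down it reaches from about 0.275 to 0.85 m from the base axis. Payload 19 kg.
Tool frame: the origin (TCP) lies at the centre of the arm's flange, where the gripper is bolted on; the fingertips stand 173 mm ahead of it and the grasp point (between the pads) lies 155 mm ahead of it; z points along the fingers, y is the direction in which the jaws open and shut (so a half turn about z gives the same grasp; the last joint's range is limited). The gripper opens to 85 mm and grips with 20 to 120 N. Pads are 22 mm wide; open, the fingers measure 114 mm over their backs; the gripper's body (76 mm by 85 mm) begins 54 mm behind the grasp point. The pads swing forward as they close: fully open they stand 13 mm farther back than shut.
Start: joints at [-1.351, 0.15, 1.437, -0, 1.554, -0.134], TCP at [0.199, -0.539, 0.405] pointing down, gripper open.
Joint ranges: [-2.8, 2.8], [-0.68, 2.1], [0.12, 2.68], [-1.39, 4.53], [0.16, 2.79], [-2.81, 2.81]. Speed limits (rad/s): [1.89, 1.89, 2.22, 3.01, 3.01, 3.01].

## Interface

Orientations are given as a rotation vector (axis times angle).
In Python, from bench import manip, eyes gives the robot as it stands. The module is installed in compiled form; this text tells all that it offers.
- The arm moves only by the shell command python3 -m creep 'ROWS'. ROWS is JSON, a list of rows, each an object with "delta_rot": the turn, a rotation vector about the tool's x, y, z in rad, a list of three; "slide": the shift along the tool's x, y, z in mm, a list of three; "gripper": the finger opening in mm, from 0 to 85.4. A call has 1 to 8 rows; each row shifts and turns the commanded pose from where the row before left it, along the tool's axes as they then stand; what a row does not reach is not made up. A row lasts 1/10 s, in which the tool goes at most 50 mm and 8.59 degrees, less where a joint would pass 70% of its speed; a pose out of reach is approached as far as the arm can. A call with a gripper value outside its range is refused whole. The fingers move at their own pace and stop on an object; the grip force is fixed at half the most. Time passes only in rows, so rows that do not move let the fingers close. It gives the time, the measured TCP pose, the force and the opening at its end, in the units of the state.
- manip.read_state(): the state, without advancing time (a new reading comes with each control period).
- eyes.snapshot(name): name is "scene" or "top" or "wrist"; returns the picture (400x640x3 uint8, blue, green, red); there is no depth.
- eyes.camera_info(name): a dict with "K" (3x3 intrinsics, pixels), "xyz" and "orientation" of the camera in the world. Camera axes: x right, y down, z forward; pixel columns grow to the right and rows downward; lengths in m; the calibration is good to about 2 mm. The wrist camera is an equidistant fisheye: a pixel r from the principal point sees the ray r / f radians off the axis. A picture is of the moment at which its call begins: read the wrist's pose just before it. camera_info takes no time and is no camera call; for the wrist camera it gives the pose at the moment of the call.
- manip.close_job(): hands the job in, once; it reports no verdict.
The state is a dict: "time": time; "joint_pos": joint angles; "qd": joint speeds; "tau": joint torques, N m; "tcp_pos": TCP position; "tool_rot": TCP orientation; "contact_force": force on the tool from outside, world axes, zero at the start; "moment": the same for the moment, N m; "width": finger opening in m.
Only numpy, scipy, OpenCV 4.12 (cv2) and the standard library are available. Lean on these libraries where they do the work, as an engineer would, in place of code of your own. Each camera call takes 0.05 s, during which the arm holds its last target.

## Working session

There is one attempt and no reset: what is moved stays moved. The work goes in short steps, Python scripts to look and compute and a shell command to move; the robot and the scene stay as the last step left them, time stands still between calls to the robot, and variables do not carry over. Pictures are saved under pics/ and viewed, and the job is handed in when it is done.

```bash
mkdir -p pics
python3 - <<'E'
from bench import manip, eyes
import cv2
for n in ("scene","top"):
    cv2.imwrite(f"pics/{n}0.png",eyes.snapshot(n)); i=eyes.camera_info(n); print(n,i)
print(manip.read_state())
E
```

```text
scene {'K': array([[506.84306878,   0.        , 326.41213369],
       [  0.        , 506.84306878, 209.60610708],
       [  0.        ,   0.        ,   1.        ]]), 'xyz': array([1.25875077, 0.50344746, 0.90033587]), 'orientation': array([-1.33831987, -2.24564181,  0.92188955])}
top {'K': array([[462.66512531,   0.        , 318.38616035],
       [  0.        , 462.66512531, 191.12187854],
       [  0.        ,   0.        ,   1.        ]]), 'xyz': array([0.47357686, 0.06514723, 1.12685951]), 'orientation': array([-2.18112851,  2.13764428, -0.07310494])}
{'time': 0.1, 'joint_pos': array([-1.35096716e+00,  1.50935218e-01,  1.43794148e+00, -1.58937168e-05,
        1.55381330e+00, -1.33980047e-01]), 'qd': array([-0.00090603, -0.00040919, -0.00059041,  0.00095903, -0.0001467 ,
        0.00076856]), 'tau': array([ 3.80137819e-03, -7.14383483e+01, -5.71796644e+01,  9.69741313e-05,
        7.25359903e-03,  2.79503899e-05]), 'tcp_pos': array([ 0.19920526, -0.53935675,  0.40414886]), 'tool_rot': array([-3.09148364e+00, -5.52675571e-01,  9.88712198e-05]), 'contact_force': array([ 0.51116328,  0.41221935, -0.98500549]), 'moment': array([0.00494544, 0.03330159, 0.02809522]), 'width': 0.08543054010282432}
```

View pics/scene0.png

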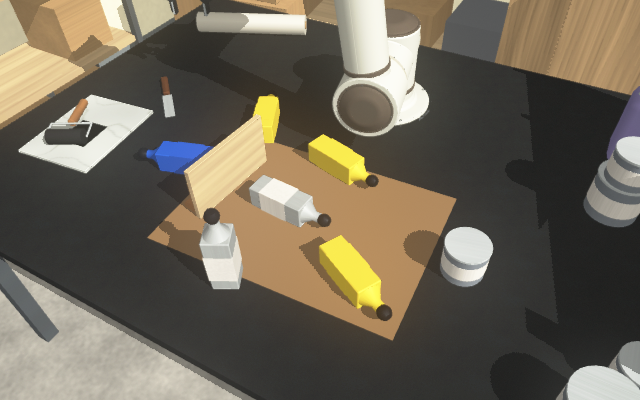

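View pics/top0.png

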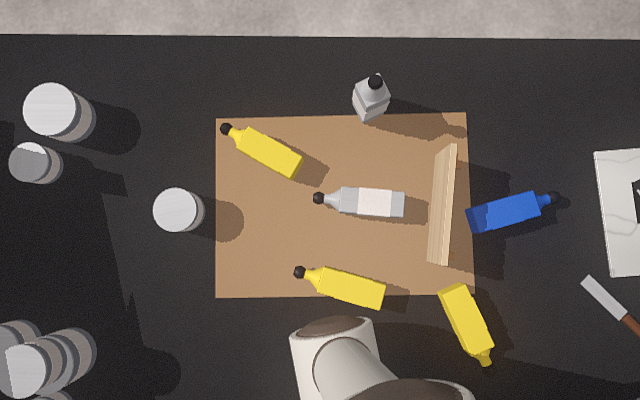

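The top view has these candidates:
- Grey-and-white lying tin at (362,203). Its foot points to the board at (443,205), so this fits the description.
- Yellow look-alikes at (265,150), (345,287) and (468,325), and a blue one at (505,212). Leave these alone.
- Grey tin standing at (370,95). This is the spare.

The ink can is probably the one at (178,210).

I'll confirm the tin in a crop and measure it.

```bash
cat > h.py <<'E'
import numpy as np, cv2
from scipy.spatial.transform import Rotation as R
from bench import manip, eyes
def ray(n,u,v):
    i=eyes.camera_info(n);K=i['K'];d=R.from_rotvec(i['orientation']).apply([(u-K[0,2])/K[0,0],(v-K[1,2])/K[1,1],1]);return np.array(i['xyz']),d
def hit(n,u,v,z):
    o,d=ray(n,u,v);return o+d*(z-o[2])/d[2]
def tri(a,b):
    o1,d1=ray(*a);o2,d2=ray(*b)
    s=np.linalg.lstsq(np.c_[d1,-d2],o2-o1,rcond=None)[0]
    p,q=o1+s[0]*d1,o2+s[1]*d2;return (p+q)/2,np.linalg.norm(p-q)
def proj(n,p):
    i=eyes.camera_info(n);c=R.from_rotvec(i['orientation']).inv().apply(np.array(p)-i['xyz']);q=i['K']@c;return q[:2]/q[2]
E
python3 - <<'E'
from h import *
t=cv2.imread('pics/top0.png');s=cv2.imread('pics/scene0.png')
cv2.imwrite('pics/c_top.png',cv2.resize(t[130:280,300:480],None,fx=4,fy=4,interpolation=cv2.INTER_CUBIC))
cv2.imwrite('pics/c_scene.png',cv2.resize(s[110:310,180:380],None,fx=3,fy=3,interpolation=cv2.INTER_CUBIC))
E
```

```text
(no output)
```

View pics/c_top.png

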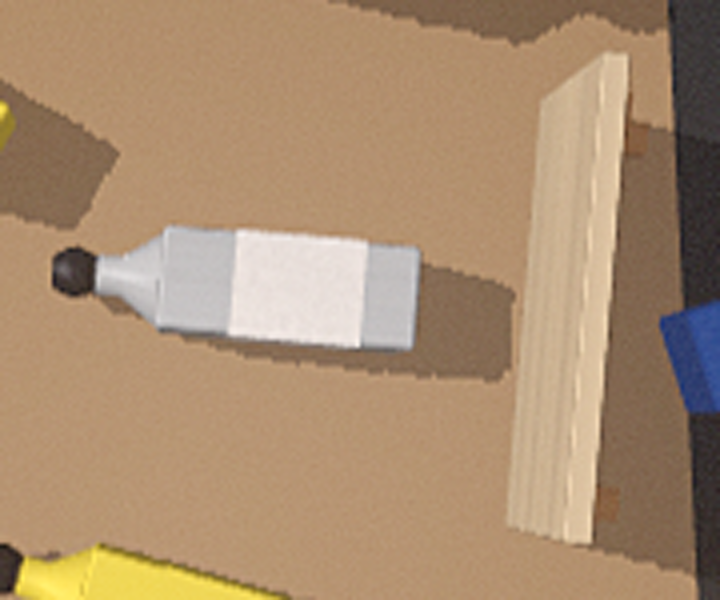

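View pics/c_scene.png

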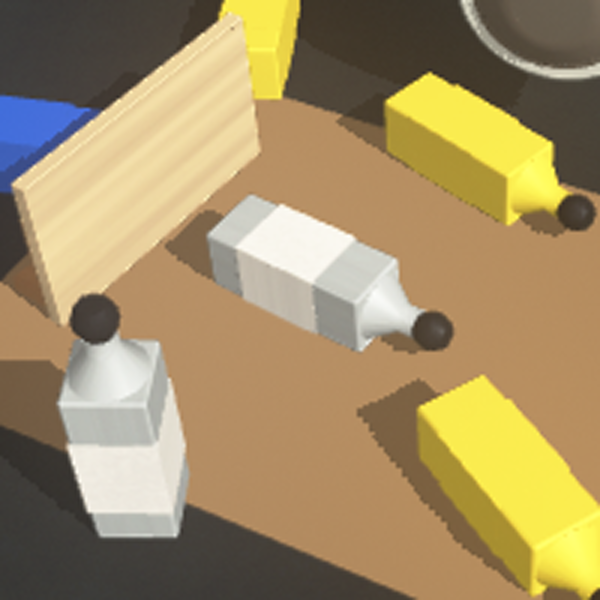

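The crops confirm it. The grey tin with the white label lies with its cap at top px (318.5,198) and its foot edge at about x=404, facing the board. Next I'll measure it.

Run:
```python
from h import *
np.set_printoptions(precision=4,suppress=True)
f=lambda x,y:(300+x/4-.4,130+y/4-.4)
g=lambda x,y:(180+x/3-.3,110+y/3-.3)
for nm,p,z in [('footL',(418,246),.06),('footR',(416,350),.06),('shL',(167,228),.06),('shR',(161,329),.06),('cap',(74,272),.03),('bTopL',(605,53),.15),('bTopR',(562,540),.15),('bBotL',(542,100),0),('bBotR',(510,525),0)]:
    print(nm,hit('top',*f(*p),z))
print('cap tri',tri(('top',*f(74,272)),('scene',*g(432,330))))
print('scene foot',hit('scene',*g(250,196),.06),hit('scene',*g(209,237),.06),'sh',hit('scene',*g(397,262),.06),hit('scene',*g(360,298),.06))
print('spare cap',tri(('top',375,82),('scene',211,215)), 'can',hit('top',177,210,.085),hit('top',177,210,.0))
```

```text
footL [ 0.5789 -0.1021  0.06  ]
footR [ 0.519  -0.1012  0.06  ]
shL [0.5867 0.0426 0.06  ]
shR [0.5281 0.0451 0.06  ]
cap [0.5625 0.0968 0.03  ]
bTopL [ 0.675  -0.1865  0.15  ]
bTopR [ 0.4182 -0.1629  0.15  ]
bBotL [ 0.6761 -0.1867  0.    ]
bBotR [ 0.4178 -0.167   0.    ]
cap tri (array([0.5625, 0.0963, 0.0329]), np.float64(0.0010799679377575201))
scene foot [ 0.5227 -0.0977  0.06  ] [ 0.5791 -0.0996  0.06  ] sh [0.5334 0.0486 0.06  ] [0.581  0.0431 0.06  ]
spare cap (array([ 0.7885, -0.02  ,  0.2024]), np.float64(0.0010099106877523981)) can [0.5236 0.4153 0.085 ] [0.5277 0.4439 0.    ]
```

```bash
cat >> h.py <<'E'
np.set_printoptions(precision=4,suppress=True)
ax=np.array([0.0135,0.198,0]);ax/=np.linalg.norm(ax)
e=np.array([ax[1],-ax[0],0])
def tool(deg): # tool tilted deg from down toward -axis (foot)
    t=np.radians(deg); z=-ax*np.sin(t)+np.array([0,0,-np.cos(t)]); return R.from_matrix(np.c_[np.cross(e,z),e,z])
def rep(Rt,grasp):
    s=manip.read_state();R0=R.from_rotvec(s['tool_rot']);p=s['tcp_pos']
    print('t',s['time'],'q',s['joint_pos'],'w',s['width'],'F',s['contact_force'])
    print('tcp',p,'grasp pt',p+R0.apply([0,0,.155]))
    print('rot needed tool',(R0.inv()*Rt).as_rotvec())
    tgt=np.array(grasp)-Rt.apply([0,0,.155])
    print('slide mm in current frame',R0.inv().apply(tgt-p)*1e3,' in target frame',Rt.inv().apply(tgt-p)*1e3)
E
python3 - <<'E'
from h import *
rep(tool(0),[.5625,.1,.23])
E
python3 -m creep '[{"delta_rot":[0,0,-0.1435],"slide":[0,0,0],"gripper":85},{"delta_rot":[0,0,-0.1435],"slide":[0,0,0],"gripper":85},{"delta_rot":[0,0,-0.1435],"slide":[0,0,0],"gripper":85},{"delta_rot":[0,0,-0.1435],"slide":[0,0,0],"gripper":85},{"delta_rot":[0,0,-0.1435],"slide":[0,0,0],"gripper":85},{"delta_rot":[0,0,-0.1435],"slide":[0,0,0],"gripper":85},{"delta_rot":[0,0,-0.1435],"slide":[0,0,0],"gripper":85},{"delta_rot":[0,0,-0.1435],"slide":[0,0,0],"gripper":85}]'
python3 - <<'E'
from h import *
rep(tool(0),[.5625,.15,.25])
E
```

```text
t 0.1 q [-1.351   0.1509  1.4379 -0.      1.5538 -0.134 ] w 0.08543054010282432 F [ 0.5112  0.4122 -0.985 ]
tcp [ 0.1992 -0.5394  0.4041] grasp pt [ 0.1992 -0.5392  0.2491]
rot needed tool [-0.0009 -0.0007 -1.1489]
slide mm in current frame [ 562.31   -473.8614   19.7388]  in target frame [662.5885 318.9617  19.1489]
time: 0.9
tcp_pos: [0.1992, -0.5394, 0.4043]
tool_rot: [-2.29, -2.15, -0.001]
contact_force: [-0.6, -0.6, 0.3]
width: 0.0849
t 0.9 q [-1.351   0.1508  1.4378  0.0001  1.5538 -1.288 ] w 0.08485997514058566 F [-0.6384 -0.6022  0.3498]
tcp [ 0.1992 -0.5394  0.4043] grasp pt [ 0.1992 -0.5392  0.2493]
rot needed tool [-0.0002 -0.0008  0.005 ]
slide mm in current frame [710.8894 319.1445  -0.1942]  in target frame [712.4851 315.5653  -0.6818]
```

```bash
python3 -m creep '[{"delta_rot":[0,0,0],"slide":[40,18,0],"gripper":85},{"delta_rot":[0,0,0],"slide":[40,18,0],"gripper":85},{"delta_rot":[0,0,0],"slide":[40,18,0],"gripper":85},{"delta_rot":[0,0,0],"slide":[40,18,0],"gripper":85},{"delta_rot":[0,0,0],"slide":[40,18,0],"gripper":85},{"delta_rot":[0,0,0],"slide":[40,18,0],"gripper":85},{"delta_rot":[0,0,0],"slide":[40,18,0],"gripper":85},{"delta_rot":[0,0,0],"slide":[40,18,0],"gripper":85}]'
python3 -m creep '[{"delta_rot":[0,0,0],"slide":[40,18,0],"gripper":85},{"delta_rot":[0,0,0],"slide":[40,18,0],"gripper":85},{"delta_rot":[0,0,0],"slide":[40,18,0],"gripper":85},{"delta_rot":[0,0,0],"slide":[40,18,0],"gripper":85},{"delta_rot":[0,0,0],"slide":[40,18,0],"gripper":85},{"delta_rot":[0,0,0],"slide":[40,18,0],"gripper":85},{"delta_rot":[0,0,0],"slide":[40,18,0],"gripper":85},{"delta_rot":[0,0,0],"slide":[40,18,0],"gripper":85}]'
python3 - <<'E'
from h import *
rep(tool(0),[.5625,.15,.25])
rep(tool(45),[.5625,.15,.25])
E
```

```text
time: 1.7
tcp_pos: [0.3652, -0.2283, 0.4046]
tool_rot: [-2.297, -2.143, -0.0]
contact_force: [1.8, -1.2, 0.0]
width: 0.0849
time: 2.5
tcp_pos: [0.5311, 0.0812, 0.4045]
tool_rot: [-2.296, -2.144, 0.0]
contact_force: [0.8, -1.2, 0.3]
width: 0.0851
t 2.5 q [0.0082 0.0718 1.5247 0.     1.5453 0.0769] w 0.08507236603673511 F [ 0.7795 -1.2071  0.3465]
tcp [0.5311 0.0812 0.4045] grasp pt [0.5311 0.0812 0.2495]
rot needed tool [-0.0002 -0.     -0.0006]
slide mm in current frame [70.8176 26.6039 -0.4599]  in target frame [70.8005 26.6496 -0.4552]
t 2.5 q [0.0082 0.0718 1.5247 0.     1.5453 0.0769] w 0.08507236603673511 F [ 0.7795 -1.2071  0.3465]
tcp [0.5311 0.0812 0.4045] grasp pt [0.5311 0.0812 0.2495]
rot needed tool [-0.0005 -0.7854 -0.0005]
slide mm in current frame [180.4186  26.5427  44.94  ]  in target frame [159.3431  26.6496 -95.7838]
```

```bash
python3 -m creep '[{"delta_rot":[0,0,0],"slide":[45,6.5,11],"gripper":85},{"delta_rot":[0,0,0],"slide":[45,6.5,11],"gripper":85},{"delta_rot":[0,0,0],"slide":[45,6.5,11],"gripper":85},{"delta_rot":[0,0,0],"slide":[45,7,12],"gripper":85},{"delta_rot":[0,-0.13,0],"slide":[0,0,0],"gripper":85},{"delta_rot":[0,-0.13,0],"slide":[0,0,0],"gripper":85}]'
python3 -m creep '[{"delta_rot":[0,-0.13,0],"slide":[0,0,0],"gripper":85},{"delta_rot":[0,-0.13,0],"slide":[0,0,0],"gripper":85},{"delta_rot":[0,-0.13,0],"slide":[0,0,0],"gripper":85},{"delta_rot":[0,-0.135,0],"slide":[0,0,0],"gripper":85},{"delta_rot":[0,0,0],"slide":[0,0,0],"gripper":85}]'
python3 - <<'E'
from h import *
i=eyes.camera_info('wrist');print(i)
cv2.imwrite('pics/w1.png',eyes.snapshot('wrist'));cv2.imwrite('pics/s1.png',eyes.snapshot('scene'))
rep(tool(45),[.5625,.097,.031])
E
```

```text
time: 3.1
tcp_pos: [0.5694, 0.2581, 0.3588]
tool_rot: [2.153, 2.012, -0.288]
contact_force: [-0.7, -0.4, 0.4]
width: 0.085
time: 3.6
tcp_pos: [0.5694, 0.2577, 0.3582]
tool_rot: [1.825, 1.707, -0.762]
contact_force: [0.4, 1.1, -1.5]
width: 0.0849
{'K': array([[309.7069,   0.    , 317.6627],
       [  0.    , 309.7069, 202.5384],
       [  0.    ,   0.    ,   1.    ]]), 'xyz': array([0.572 , 0.2886, 0.2824]), 'orientation': array([ 2.0541, -0.0687, -0.0438])}
t 3.7 q [ 0.4475  0.4096  1.2892 -0.6854  1.8282  0.4685] w 0.0855401857022123 F [-0.7606 -0.3582  0.28  ]
tcp [0.5695 0.2573 0.3591] grasp pt [0.5619 0.1484 0.2491]
rot needed tool [-0.001  -0.0041  0.0004]
slide mm in current frame [117.8157   4.146  190.9178]  in target frame [118.6079   3.9037 190.4318]
```

View pics/w1.png

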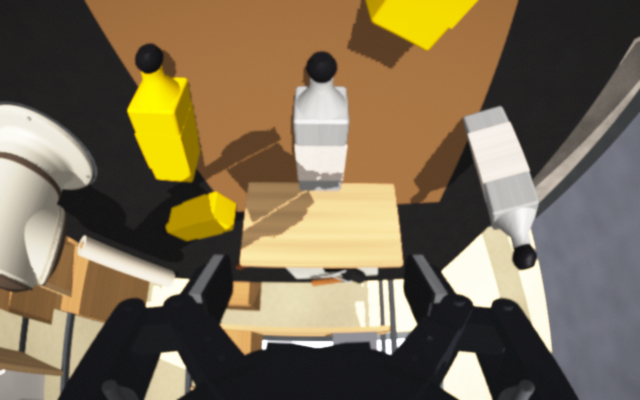

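View pics/s1.png

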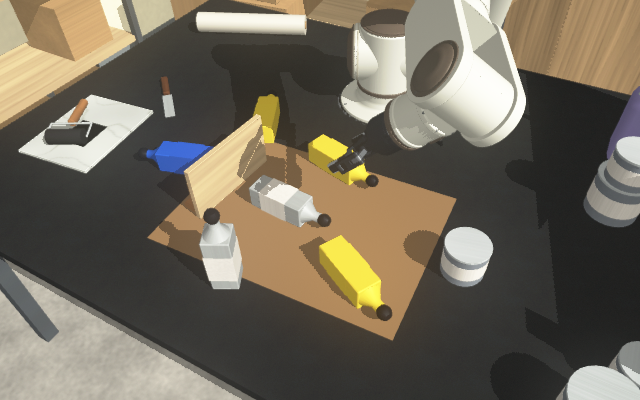

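```bash
python3 - <<'E'
from h import *
i=eyes.camera_info('wrist');K=i['K'];im=cv2.imread('pics/w1.png')
m=(im.max(2)<60).astype(np.uint8);m[:40]=0;m[95:]=0;m[:,:295]=0;m[:,350:]=0
M=cv2.moments(m,True);u,v=M['m10']/M['m00'],M['m01']/M['m00'];print(u,v,M['m00'])
a=np.array([u-K[0,2],v-K[1,2]]);r=np.linalg.norm(a);th=r/K[0,0]
d=R.from_rotvec(i['orientation']).apply([*(a/r*np.sin(th)),np.cos(th)])
print(i['xyz']+d*(.03-i['xyz'][2])/d[2])
E
python3 -m creep '[{"delta_rot":[0,-0.004,0],"slide":[40,1,0],"gripper":85},{"delta_rot":[0,0,0],"slide":[40,1,0],"gripper":85},{"delta_rot":[0,0,0],"slide":[38,1,0],"gripper":85},{"delta_rot":[0,0,0],"slide":[0,0,40],"gripper":85},{"delta_rot":[0,0,0],"slide":[0,0,40],"gripper":85},{"delta_rot":[0,0,0],"slide":[0,0,30],"gripper":85},{"delta_rot":[0,0,0],"slide":[0,0,0],"gripper":85}]'
python3 - <<'E'
from h import *
i=eyes.camera_info('wrist');print(i)
cv2.imwrite('pics/w2.png',eyes.snapshot('wrist'));cv2.imwrite('pics/s2.png',eyes.snapshot('scene'))
rep(tool(45),[.5625,.097,.031])
E
```

```text
320.8856304985337 66.84897360703812 682.0
[0.5624 0.0998 0.03  ]
time: 4.4
tcp_pos: [0.5723, 0.2594, 0.1961]
tool_rot: [1.831, 1.705, -0.764]
contact_force: [-0.2, -0.4, -0.5]
width: 0.0853
{'K': array([[309.7069,   0.    , 317.6627],
       [  0.    , 309.7069, 202.5384],
       [  0.    ,   0.    ,   1.    ]]), 'xyz': array([0.575 , 0.2904, 0.1204]), 'orientation': array([ 2.056 , -0.0724, -0.0479])}
t 4.5 q [ 0.4514  0.5545  1.4224 -0.6611  1.6158  0.6486] w 0.08534042169937835 F [ 0.8032 -0.319   0.1014]
tcp [0.5731 0.2616 0.1992] grasp pt [0.5654 0.1522 0.0897]
rot needed tool [-0.0017  0.0006 -0.0021]
slide mm in current frame [ 2.3828  0.7256 80.5695]  in target frame [ 2.3291  0.5931 80.5721]
```

View pics/w2.png

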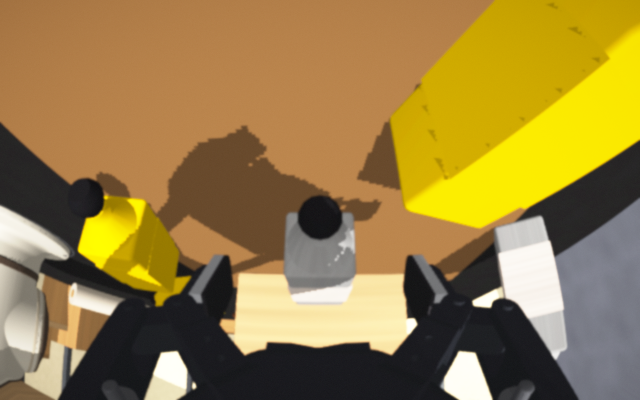

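View pics/s2.png

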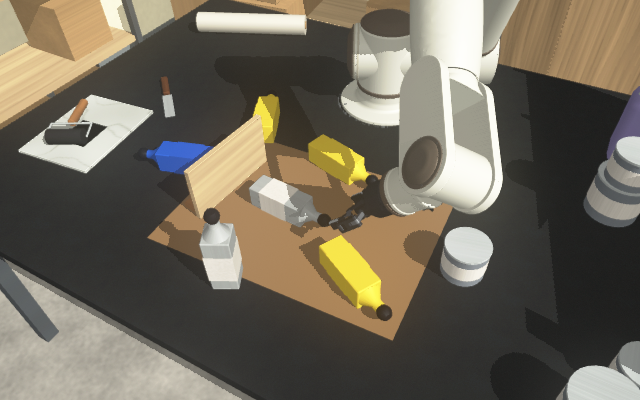

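Run:
```python
from h import *
for p,z in [((291,179),.06),((301,157),.06),((244,126),.06),((300,272),.03),((326,268),.06)]: print(hit('top',*p,z))
```

```text
[0.6023 0.16   0.06  ]
[0.6544 0.138  0.06  ]
[0.7261 0.2744 0.06  ]
[0.3866 0.1355 0.03  ]
[0.3994 0.0745 0.06  ]
```

The yellow tin's foot corner at about (0.602, 0.160) is too close for a 45° approach. I'll use a steeper 20° tilt and narrower fingers.

Run:
```python
from h import *
rep(tool(20),[.5635,.12,.12])
```

```text
t 4.5 q [ 0.4514  0.5545  1.4224 -0.6611  1.6158  0.6486] w 0.08534042169937835 F [ 0.8032 -0.319   0.1014]
tcp [0.5731 0.2616 0.1992] grasp pt [0.5654 0.1522 0.0897]
rot needed tool [-0.0012  0.437  -0.0025]
slide mm in current frame [-109.8247    0.2878   15.9591]  in target frame [-106.2592    0.0262  -32.019 ]
```

```bash
python3 -m creep '[{"delta_rot":[0,0,0],"slide":[-37,0,5],"gripper":65},{"delta_rot":[0,0,0],"slide":[-37,0,5],"gripper":65},{"delta_rot":[0,0,0],"slide":[-36,0,6],"gripper":65},{"delta_rot":[0,0.11,0],"slide":[0,0,0],"gripper":65},{"delta_rot":[0,0.11,0],"slide":[0,0,0],"gripper":65},{"delta_rot":[0,0.11,0],"slide":[0,0,0],"gripper":65},{"delta_rot":[0,0.107,0],"slide":[0,0,0],"gripper":65},{"delta_rot":[0,0,0],"slide":[0,0,0],"gripper":65}]'
python3 - <<'E'
from h import *
print(eyes.camera_info('wrist'))
cv2.imwrite('pics/w3.png',eyes.snapshot('wrist'))
rep(tool(20),[.5625,.098,.033])
E
```

```text
time: 5.3
tcp_pos: [0.5671, 0.1734, 0.2676]
tool_rot: [2.107, 1.963, -0.366]
contact_force: [-0.4, -0.4, 0.4]
width: 0.065
{'K': array([[309.7069,   0.    , 317.6627],
       [  0.    , 309.7069, 202.5384],
       [  0.    ,   0.    ,   1.    ]]), 'xyz': array([0.5722, 0.2334, 0.2125]), 'orientation': array([ 2.4955, -0.0887, -0.0236])}
t 5.35 q [ 0.2496  0.3157  1.5389 -0.3388  1.4089  0.3954] w 0.06514231316317316 F [ 0.5054  0.1086 -0.3607]
tcp [0.567  0.1733 0.2671] grasp pt [0.5637 0.12   0.1216]
rot needed tool [ 0.002   0.0028 -0.0024]
slide mm in current frame [ 9.4065  0.4431 90.8053]  in target frame [ 9.155   0.6441 90.8298]
```

View pics/w3.png

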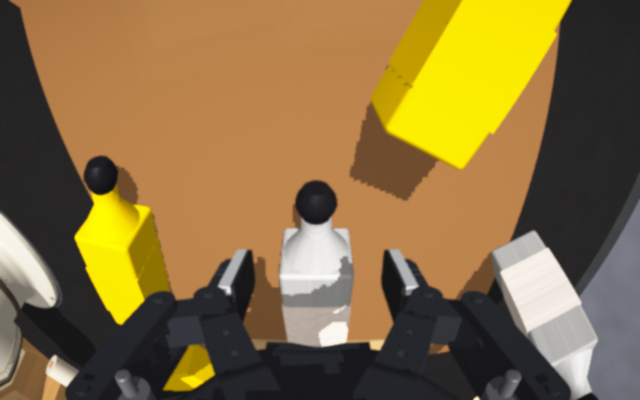

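The cap is centred between the fingers, at wrist px (317,203), and the yellow tin is clear to the upper right. Moving in.

```bash
python3 -m creep '[{"delta_rot":[0,0,0],"slide":[9,0.5,10],"gripper":65},{"delta_rot":[0,0,0],"slide":[0,0,25],"gripper":65},{"delta_rot":[0,0,0],"slide":[0,0,25],"gripper":65},{"delta_rot":[0,0,0],"slide":[0,0,20],"gripper":65},{"delta_rot":[0,0,0],"slide":[0,0,10],"gripper":65},{"delta_rot":[0,0,0],"slide":[0,0,0],"gripper":65}]'
python3 - <<'E'
from h import *
cv2.imwrite('pics/w4.png',eyes.snapshot('wrist'));cv2.imwrite('pics/s4.png',eyes.snapshot('scene'))
rep(tool(20),[.5625,.098,.033])
E
```

```text
time: 5.95
tcp_pos: [0.5653, 0.1509, 0.1762]
tool_rot: [2.103, 1.964, -0.378]
contact_force: [0.4, -0.1, 0.5]
width: 0.0648
t 6.05 q [ 0.2145  0.3922  1.636  -0.3585  1.2363  0.4229] w 0.06513895433667988 F [ 0.2261 -0.5357  0.831 ]
tcp [0.5659 0.1513 0.1782] grasp pt [0.5623 0.0979 0.0327]
rot needed tool [ 0.0002  0.0033 -0.0006]
slide mm in current frame [-0.5013  0.2204 -0.2817]  in target frame [-0.5005  0.22   -0.2833]
```

View pics/w4.png

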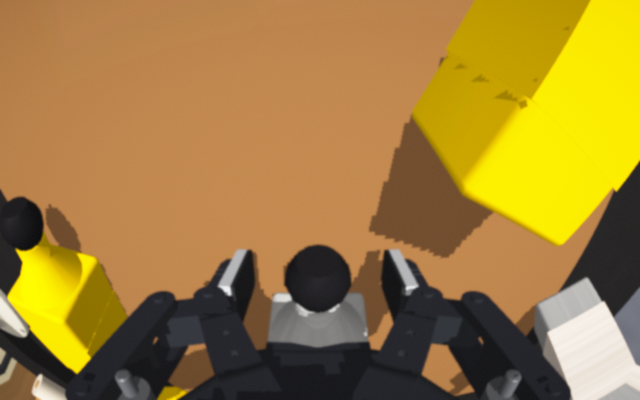

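View pics/s4.png

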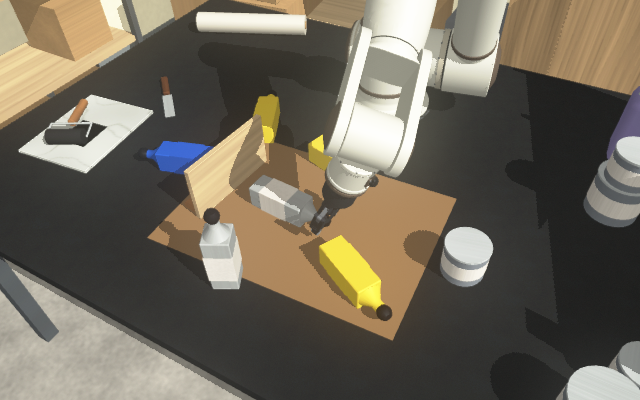

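The cap is between the pads at (318,278), so I'll close on it.

```bash
python3 -m creep '[{"delta_rot":[0,0,0],"slide":[0,0,0],"gripper":25},{"delta_rot":[0,0,0],"slide":[0,0,0],"gripper":25},{"delta_rot":[0,0,0],"slide":[0,0,0],"gripper":25},{"delta_rot":[0,0,0],"slide":[0,0,0],"gripper":25},{"delta_rot":[0,0,0],"slide":[0,0,0],"gripper":25},{"delta_rot":[0,0,0],"slide":[0,0,0],"gripper":25}]'
python3 - <<'E'
from h import *
cv2.imwrite('pics/w5.png',eyes.snapshot('wrist'))
rep(tool(20),[.5625,.098,.033])
# plan: circle about foot edge
P=np.array([.549,-.101,0])-0*e
for th in range(0,91,10):
    t=np.radians(th); g=np.array([.549,-.101,0])+ax*(.2*np.cos(t)-.03*np.sin(t))+np.array([0,0,.2*np.sin(t)+.03*np.cos(t)+.003*(th>0)])
    print(th,g)
E
```

```text
time: 6.65
tcp_pos: [0.5658, 0.1511, 0.1789]
tool_rot: [2.104, 1.963, -0.372]
contact_force: [-2.2, 2.9, 6.8]
width: 0.0279
t 6.7 q [ 0.214   0.3908  1.6363 -0.358   1.2361  0.4226] w 0.028167066856013223 F [-1.536   2.3434  7.5018]
tcp [0.5658 0.1511 0.1788] grasp pt [0.5624 0.0978 0.0333]
rot needed tool [ 0.001   0.0024 -0.0012]
slide mm in current frame [-0.0761  0.2862  0.2329]  in target frame [-0.0771  0.2864  0.2324]
0 [0.5626 0.0985 0.03  ]
10 [0.562  0.0903 0.0673]
20 [0.5611 0.0763 0.0996]
30 [0.5598 0.0568 0.129 ]
40 [0.5581 0.0326 0.1545]
50 [0.5562 0.0043 0.1755]
60 [ 0.554  -0.0272  0.1912]
70 [ 0.5517 -0.0609  0.2012]
80 [ 0.5494 -0.0958  0.2052]
90 [ 0.547  -0.1309  0.203 ]
```

View pics/w5.png

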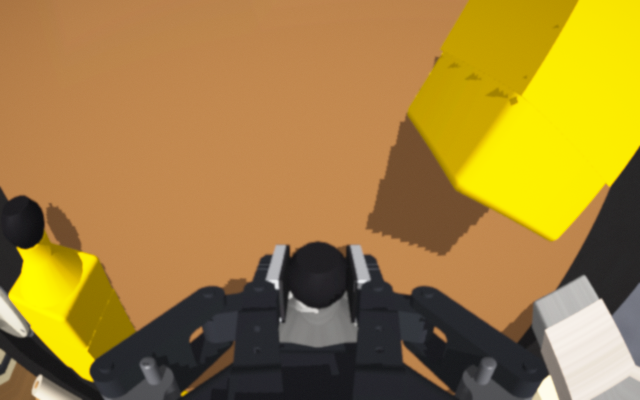

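```bash
cat >> h.py <<'E'
def step(P,deg):
    s=manip.read_state();R0=R.from_rotvec(s['tool_rot']);r=R0.inv().apply(np.array(P)-s['tcp_pos'])
    d=R.from_rotvec([0,np.radians(deg),0]); print('r',r,deg,'slide',(r-d.apply(r))*1e3,'rot',np.radians(deg))
E
python3 - <<'E'
from h import *
step([.549,-.101,0],4);step([.549,-.101,0],5)
E
```

```text
r [-0.1756  0.0003  0.2549] 4 slide [-18.208    0.     -11.6281] rot 0.06981317007977318
r [-0.1756  0.0003  0.2549] 5 slide [-22.8834  -0.     -14.3343] rot 0.08726646259971647
```

```bash
python3 -m creep '[{"delta_rot":[0,0,0],"slide":[0,0,-3],"gripper":25},{"delta_rot":[0,0.035,0],"slide":[-9,0,-6],"gripper":25},{"delta_rot":[0,0.0698,0],"slide":[-18.2,0,-11.6],"gripper":25},{"delta_rot":[0,0.0698,0],"slide":[-18.2,0,-11.6],"gripper":25},{"delta_rot":[0,0.0698,0],"slide":[-18.2,0,-11.6],"gripper":25},{"delta_rot":[0,0,0],"slide":[0,0,0],"gripper":25}]'
python3 - <<'E'
from h import *
cv2.imwrite('pics/w6.png',eyes.snapshot('wrist'));cv2.imwrite('pics/s6.png',eyes.snapshot('scene'))
s=manip.read_state();print(s['time'],s['contact_force'],s['moment'],s['width'],s['joint_pos'])
z=R.from_rotvec(s['tool_rot']).apply([0,0,1]);til=np.degrees(np.arctan2(-z@ax,-z[2]));th=np.radians(20-til)
print('tilt',til,'tin th',20-til,'grasp',s['tcp_pos']+.155*z,'ideal',np.array([.549,-.101,0])+ax*(.2*np.cos(th)-.03*np.sin(th))+np.array([0,0,.2*np.sin(th)+.03*np.cos(th)]))
E
```

```text
time: 7.3
tcp_pos: [0.5626, 0.0997, 0.2386]
tool_rot: [2.243, 2.089, -0.115]
contact_force: [0.7, 3.5, -1.7]
width: 0.0283
7.4 [-0.1651 -0.1445 -3.1848] [ 0.1046 -0.1956  0.1096] 0.02794952947422525 [ 0.0714  0.2646  1.6548 -0.1139  1.239   0.1795]
tilt 6.228365169943563 tin th 13.771634830056437 grasp [0.5611 0.0843 0.0824] ideal [0.5617 0.0857 0.0767]
```

View pics/w6.png

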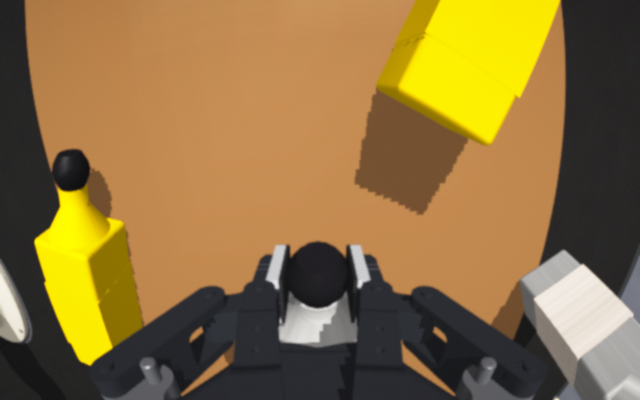

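View pics/s6.png

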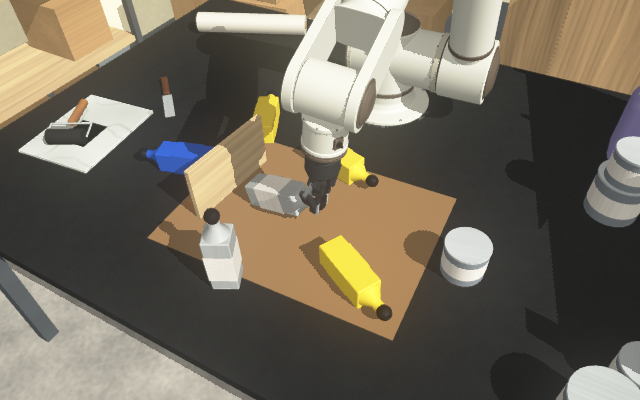

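```bash
python3 - <<'E'
from h import *
step([.549,-.101,0],4)
E
python3 -m creep '[{"delta_rot":[0,0.0698,0],"slide":[-18.0,0,-11.3],"gripper":25},{"delta_rot":[0,0.0698,0],"slide":[-18,0,-11.3],"gripper":25},{"delta_rot":[0,0.0698,0],"slide":[-18,0,-11.3],"gripper":25},{"delta_rot":[0,0.0698,0],"slide":[-18,0,-11.3],"gripper":25},{"delta_rot":[0,0,0],"slide":[0,0,0],"gripper":25}]'
cat >> h.py <<'E'
def chk():
    s=manip.read_state();print(s['time'],'F',s['contact_force'],s['moment'],s['width'],s['joint_pos'])
    z=R.from_rotvec(s['tool_rot']).apply([0,0,1]);til=np.degrees(np.arctan2(-z@ax,-z[2]));th=np.radians(20-til)
    print('tilt',til,'tin th',20-til,'grasp',s['tcp_pos']+.155*z,'ideal',np.array([.549,-.101,0])+ax*(.2*np.cos(th)-.03*np.sin(th))+np.array([0,0,.2*np.sin(th)+.03*np.cos(th)]))
    step([.549,-.101,0],4)
E
python3 - <<'E'
from h import *
cv2.imwrite('pics/s7.png',eyes.snapshot('scene'))
chk()
E
```

```text
r [-0.1757  0.0008  0.257 ] 4 slide [-18.3588   0.     -11.6295] rot 0.06981317007977318
time: 7.9
tcp_pos: [0.5575, 0.0287, 0.2819]
tool_rot: [-2.208, -2.057, -0.19]
contact_force: [0.6, 3.4, 0.5]
width: 0.0283
7.95 F [ 0.4501  1.7933 -0.2351] [ 0.1749 -0.1683  0.0444] 0.02859990338973548 [-0.1307  0.1857  1.6565  0.1756  1.3144 -0.106 ]
tilt -9.749414114086912 tin th 29.74941411408691 grasp [0.5591 0.0558 0.1285] ideal [0.5598 0.0574 0.1253]
r [-0.1766  0.0011  0.255 ] 4 slide [-18.2192   0.     -11.6984] rot 0.06981317007977318
```

View pics/s7.png

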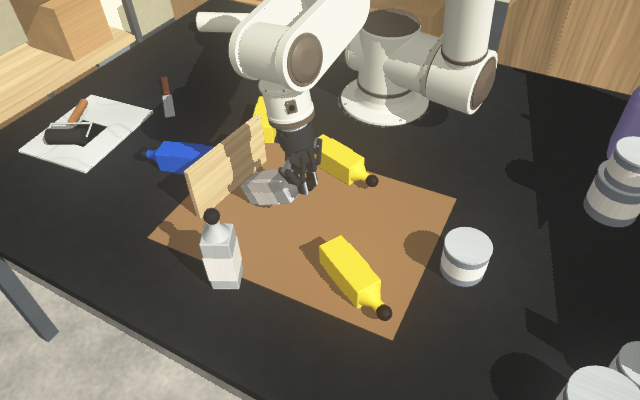

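```bash
python3 -m creep '[{"delta_rot":[0,0.0698,0],"slide":[-18.2,0,-11.7],"gripper":25},{"delta_rot":[0,0.0698,0],"slide":[-18.2,0,-11.7],"gripper":25},{"delta_rot":[0,0.0698,0],"slide":[-18.2,0,-11.7],"gripper":25},{"delta_rot":[0,0.0698,0],"slide":[-18.2,0,-11.7],"gripper":25},{"delta_rot":[0,0,0],"slide":[0,0,0],"gripper":25}]'
python3 - <<'E'
from h import *
chk()
E
python3 -m creep '[{"delta_rot":[0,0.0698,0],"slide":[-18.2,0,-11.7],"gripper":25},{"delta_rot":[0,0.0698,0],"slide":[-18.2,0,-11.7],"gripper":25},{"delta_rot":[0,0.0698,0],"slide":[-18.2,0,-11.7],"gripper":25},{"delta_rot":[0,0,0],"slide":[0,0,0],"gripper":25}]'
python3 - <<'E'
from h import *
cv2.imwrite('pics/s8.png',eyes.snapshot('scene'));cv2.imwrite('pics/t8.png',eyes.snapshot('top'))
chk()
E
```

```text
time: 8.45
tcp_pos: [0.5519, -0.0531, 0.3063]
tool_rot: [-2.044, -1.905, -0.468]
contact_force: [1.4, 7.0, 8.0]
width: 0.0284
8.45 F [1.4113 6.9694 7.9892] [ 1.2081 -0.0254  0.0376] 0.02842479205097732 [-0.35    0.1843  1.6318  0.435   1.4711 -0.3554]
tilt -25.904363545790037 tin th 45.904363545790034 grasp [0.5563 0.0144 0.1669] ideal [0.557  0.0164 0.1645]
r [-0.177   0.0012  0.2546] 4 slide [-18.1896   0.     -11.724 ] rot 0.06981317007977318
time: 8.85
tcp_pos: [0.5476, -0.1173, 0.3098]
tool_rot: [-1.91, -1.78, -0.655]
contact_force: [-1.3, 8.7, 18.6]
width: 0.0283
8.95 F [-0.1678  7.1491 12.816 ] [ 1.8364 -0.1015  0.0293] 0.02833782709927573 [-0.4982  0.2341  1.5988  0.591   1.6148 -0.4961]
tilt -37.82923989903591 tin th 57.82923989903591 grasp [ 0.5538 -0.0211  0.1874] ideal [ 0.5545 -0.0201  0.1853]
r [-0.1781  0.0011  0.254 ] 4 slide [-18.15     0.     -11.8079] rot 0.06981317007977318
```

View pics/s8.png

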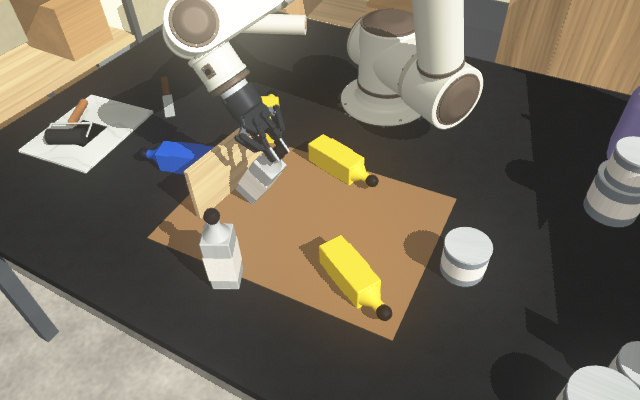

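View pics/t8.png

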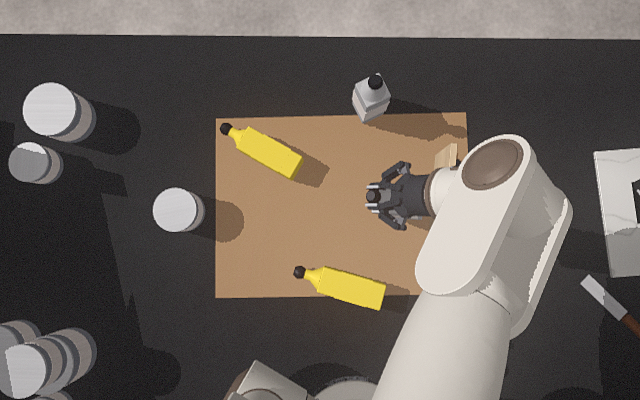

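The bench load is building (Fz about 13 N), so I'll bias the arc slightly upward.

```bash
python3 -m creep '[{"delta_rot":[0,0,0],"slide":[1.8,0,-2.4],"gripper":25},{"delta_rot":[0,0.0698,0],"slide":[-17.5,0,-12.4],"gripper":25},{"delta_rot":[0,0.0698,0],"slide":[-17.5,0,-12.4],"gripper":25},{"delta_rot":[0,0.0698,0],"slide":[-17.5,0,-12.4],"gripper":25},{"delta_rot":[0,0,0],"slide":[0,0,0],"gripper":25}]'
python3 - <<'E'
from h import *
cv2.imwrite('pics/s9.png',cv2.resize(eyes.snapshot('scene')[100:250,150:350],None,fx=4,fy=4))
chk()
E
```

```text
time: 9.45
tcp_pos: [0.5428, -0.1819, 0.3036]
tool_rot: [-1.771, -1.648, -0.819]
contact_force: [0.1, 1.9, -0.8]
width: 0.0282
9.5 F [-0.0718 -0.6007 -4.8158] [-0.7306  0.0858  0.057 ] 0.02826789558373637 [-0.6289  0.3184  1.5501  0.7195  1.7727 -0.5945]
tilt -49.78843655135011 tin th 69.78843655135012 grasp [ 0.5507 -0.0628  0.204 ] ideal [ 0.5518 -0.0602  0.198 ]
r [-0.1804  0.0019  0.2575] 4 slide [-18.4012   0.     -11.9602] rot 0.06981317007977318
```

View pics/s9.png

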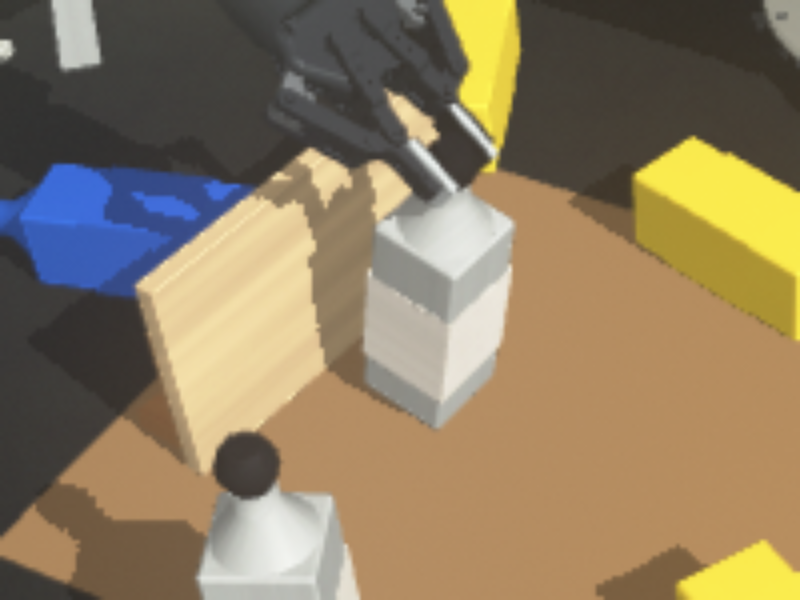

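Run:
```python
from h import *
g=lambda x,y:(150+x/4-.4,100+y/4-.4)
for p in [(437,430),(497,377),(365,387)]: print('foot z0',hit('scene',*g(*p),0))
for p in [(450,310),(514,227),(377,232)]: print('top z.14',hit('scene',*g(*p),.14))
```

```text
foot z0 [ 0.5745 -0.0834  0.    ]
foot z0 [ 0.5171 -0.0761 -0.    ]
foot z0 [ 0.5641 -0.1456  0.    ]
top z.14 [ 0.5995 -0.0385  0.14  ]
top z.14 [ 0.5223 -0.0456  0.14  ]
top z.14 [ 0.5631 -0.114   0.14  ]
```

```bash
python3 - <<'E'
from h import *
step([.549,-.086,0.003],4)
E
python3 -m creep '[{"delta_rot":[0,0.0698,0],"slide":[-18.5,0,-11],"gripper":25},{"delta_rot":[0,0.0698,0],"slide":[-18.5,0,-11],"gripper":25},{"delta_rot":[0,0.0698,0],"slide":[-18.5,0,-11],"gripper":25},{"delta_rot":[0,0,0],"slide":[0,0,0],"gripper":25}]'
python3 - <<'E'
from h import *
cv2.imwrite('pics/s10.png',cv2.resize(eyes.snapshot('scene')[100:250,150:350],None,fx=4,fy=4))
chk()
E
```

```text
r [-0.1685  0.0009  0.267 ] 4 slide [-19.0343   0.     -11.1036] rot 0.06981317007977318
time: 9.9
tcp_pos: [0.5387, -0.2404, 0.2778]
tool_rot: [-1.625, -1.511, -0.968]
contact_force: [0.9, 0.1, -6.1]
width: 0.0283
9.95 F [-0.5766 -1.3646 -6.0311] [-1.2749  0.1048  0.0264] 0.028293836681399433 [-0.7291  0.4345  1.502   0.8292  1.9141 -0.6681]
tilt -61.72990176912581 tin th 81.7299017691258 grasp [ 0.548  -0.1033  0.2053] ideal [ 0.5489 -0.1019  0.2022]
r [-0.1797  0.0018  0.2544] 4 slide [-18.1821   0.     -11.9152] rot 0.06981317007977318
```

View pics/s10.png

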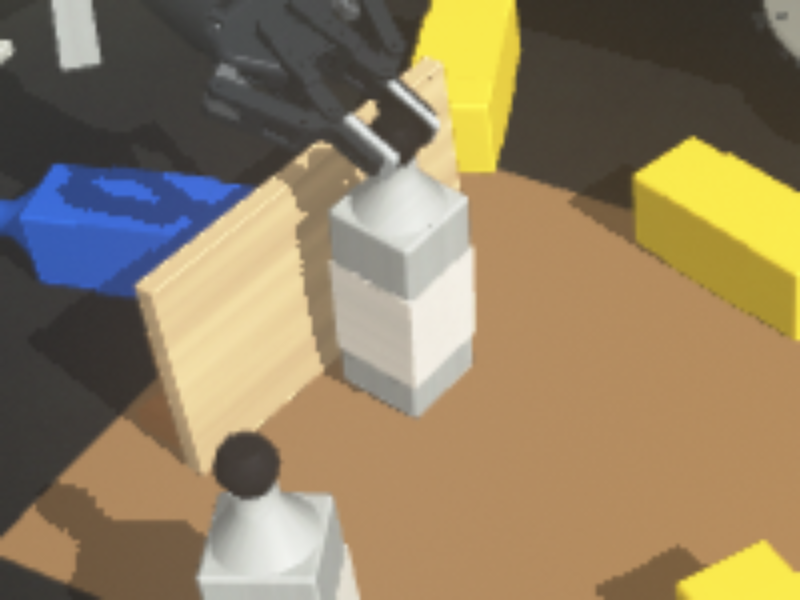

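```bash
python3 -m creep '[{"delta_rot":[0,0.03,0],"slide":[-4,0,-6.5],"gripper":25},{"delta_rot":[0,0,0],"slide":[-4.2,0,-6.8],"gripper":25},{"delta_rot":[0,0,0],"slide":[-4.2,0,-6.8],"gripper":25},{"delta_rot":[0,0,0],"slide":[-3.5,0,-6.8],"gripper":25},{"delta_rot":[0,0,0],"slide":[0,0,0],"gripper":25}]'
python3 - <<'E'
from h import *
cv2.imwrite('pics/s11.png',cv2.resize(eyes.snapshot('scene')[100:250,150:350],None,fx=4,fy=4))
chk()
E
```

```text
time: 10.45
tcp_pos: [0.5364, -0.2721, 0.2785]
tool_rot: [-1.604, -1.496, -0.993]
contact_force: [0.1, 0.2, -6.1]
width: 0.0284
10.5 F [ 0.4414  1.0574 -6.4934] [-1.2125  0.1089  0.0301] 0.028351781467672598 [-0.7707  0.472   1.4569  0.8345  1.9655 -0.6836]
tilt -63.52204040209754 tin th 83.52204040209753 grasp [ 0.5461 -0.1333  0.2093] ideal [ 0.5485 -0.1082  0.2021]
r [-0.1729  0.0007  0.2773] 4 slide [-19.7666   0.     -11.3856] rot 0.06981317007977318
```

View pics/s11.png

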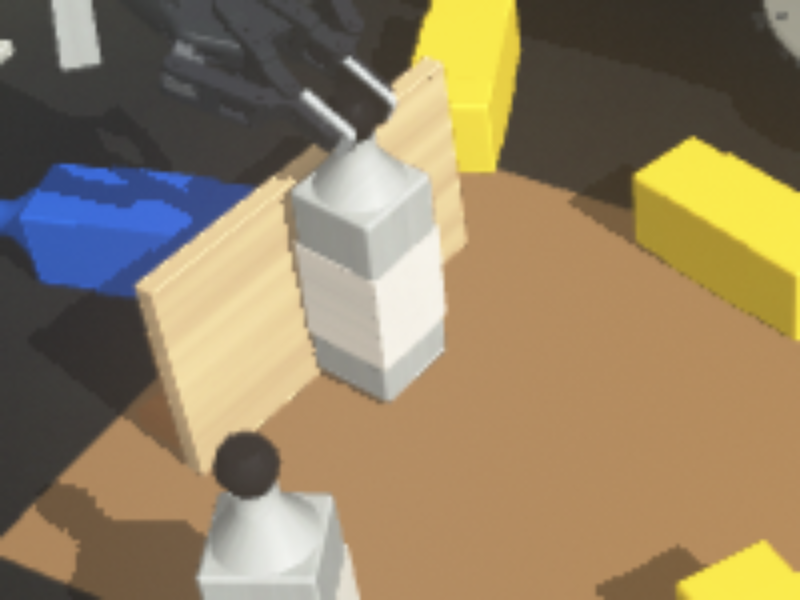

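```bash
python3 -m creep '[{"delta_rot":[0,0,0],"slide":[-4,0,-3.6],"gripper":25},{"delta_rot":[0,0,0],"slide":[-4,0,-3.6],"gripper":25},{"delta_rot":[0,0,0],"slide":[-3,0,-3.0],"gripper":25},{"delta_rot":[0,0,0],"slide":[0,0,0],"gripper":25}]'
python3 - <<'E'
from h import *
cv2.imwrite('pics/s12.png',cv2.resize(eyes.snapshot('scene')[100:250,150:350],None,fx=4,fy=4))
chk()
E
```

```text
time: 10.9
tcp_pos: [0.5354, -0.2856, 0.2727]
tool_rot: [-1.603, -1.495, -0.993]
contact_force: [-0.1, 3.5, -7.9]
width: 0.0283
10.95 F [ 0.0927  0.7413 -5.9547] [-1.0876  0.017  -0.0313] 0.028056150315663247 [-0.7864  0.4921  1.4396  0.8241  1.9752 -0.6963]
tilt -63.56086430556632 tin th 83.56086430556633 grasp [ 0.5451 -0.1469  0.2038] ideal [ 0.5485 -0.1084  0.2021]
r [-0.1619  0.0009  0.287 ] 4 slide [-20.4144   0.     -10.5962] rot 0.06981317007977318
```

View pics/s12.png

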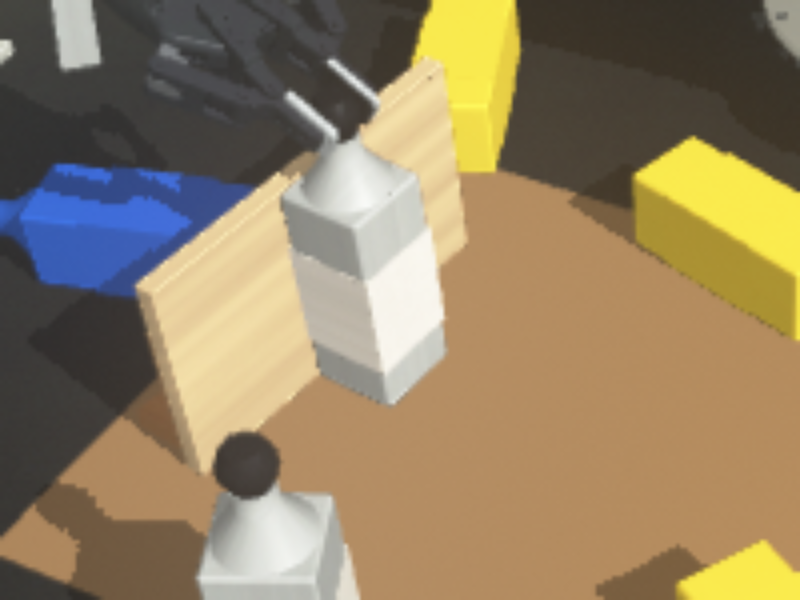

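Run:
```python
from h import *
g=lambda x,y:(150+x/4-.4,100+y/4-.4)
for p in [(390,404),(444,352),(318,374)]: print('foot z0',hit('scene',*g(*p),0))
for p in [(362,228),(417,177),(284,193)]: print('top z.15',hit('scene',*g(*p),.15))
```

```text
foot z0 [ 0.5693 -0.1226  0.    ]
foot z0 [ 0.5136 -0.1192  0.    ]
foot z0 [ 0.5685 -0.1794  0.    ]
top z.15 [ 0.5734 -0.1156  0.15  ]
top z.15 [ 0.5199 -0.1141  0.15  ]
top z.15 [ 0.5686 -0.1751  0.15  ]
```

The tin is upright to within about 2° and its foot is at the board face. I'll lower it onto the bench and press it against the board.

```bash
python3 -m creep '[{"delta_rot":[0,0,0],"slide":[-3,0,0],"gripper":25},{"delta_rot":[0,0,0],"slide":[-2.2,0,-1.5],"gripper":25},{"delta_rot":[0,0,0],"slide":[0,0,0],"gripper":25},{"delta_rot":[0,0,0],"slide":[0,0,0],"gripper":25}]'
python3 - <<'E'
from h import *
cv2.imwrite('pics/s13.png',cv2.resize(eyes.snapshot('scene')[100:250,150:350],None,fx=4,fy=4))
chk()
E
```

```text
time: 11.35
tcp_pos: [0.5357, -0.2876, 0.2707]
tool_rot: [-1.597, -1.497, -0.996]
contact_force: [2.2, 19.2, 14.8]
width: 0.028
11.4 F [ 2.8117 18.8369 15.1156] [ 3.0524 -0.2728 -0.3705] 0.028329001563273077 [-0.7886  0.4978  1.4365  0.8238  1.9778 -0.7033]
tilt -63.742509145325144 tin th 83.74250914532514 grasp [ 0.5451 -0.1489  0.2022] ideal [ 0.5485 -0.109   0.2021]
r [-0.1601  0.0002  0.2875] 4 slide [-20.4464   0.     -10.4645] rot 0.06981317007977318
```

View pics/s13.png

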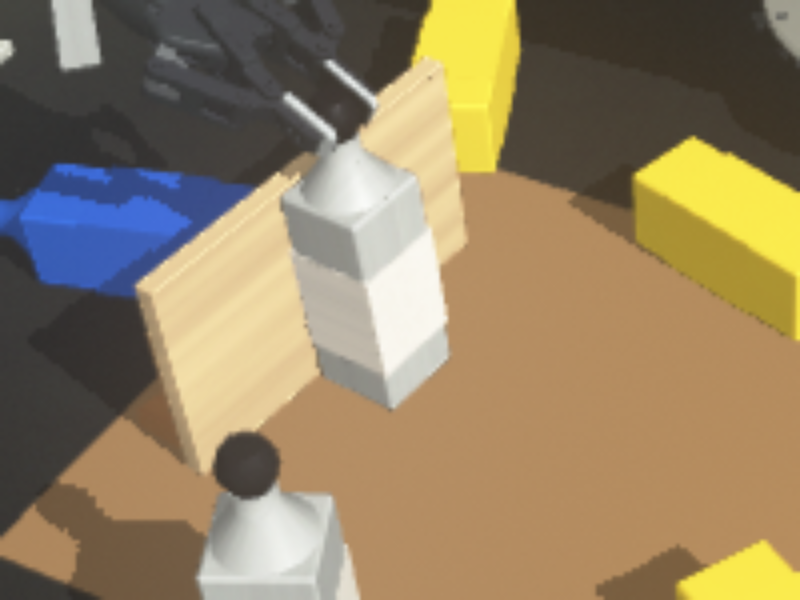

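The tin is firmly against the board (19 N) and standing on the bench (15 N). I'll ease off and release.

```bash
python3 -m creep '[{"delta_rot":[0,0,0],"slide":[1.6,0,0.9],"gripper":25},{"delta_rot":[0,0,0],"slide":[0,0,0],"gripper":25}]'
python3 -m creep '[{"delta_rot":[0,0,0],"slide":[0,0,0],"gripper":40},{"delta_rot":[0,0,0],"slide":[0,0,0],"gripper":60},{"delta_rot":[0,0,0],"slide":[0,0,0],"gripper":75},{"delta_rot":[0,0,0],"slide":[0,0,0],"gripper":75},{"delta_rot":[0,0,0],"slide":[0,0,0],"gripper":75}]'
python3 - <<'E'
from h import *
cv2.imwrite('pics/s14.png',cv2.resize(eyes.snapshot('scene')[100:250,150:350],None,fx=4,fy=4))
chk()
E
```

```text
time: 11.6
tcp_pos: [0.5355, -0.2869, 0.2711]
tool_rot: [-1.601, -1.497, -0.994]
contact_force: [0.8, 5.0, 6.4]
width: 0.0283
time: 12.1
tcp_pos: [0.5353, -0.2874, 0.2701]
tool_rot: [-1.603, -1.496, -0.993]
contact_force: [0.9, -0.1, 0.2]
width: 0.0752
12.15 F [ 0.2088 -0.5715  0.1117] [-0.4202  0.0584  0.036 ] 0.07507875012679328 [-0.7886  0.4969  1.4384  0.8214  1.9741 -0.7012]
tilt -63.549653462580174 tin th 83.54965346258018 grasp [ 0.5449 -0.149   0.201 ] ideal [ 0.5485 -0.1083  0.2021]
r [-0.1586  0.0008  0.2876] 4 slide [-20.4506   0.     -10.36  ] rot 0.06981317007977318
```

View pics/s14.png

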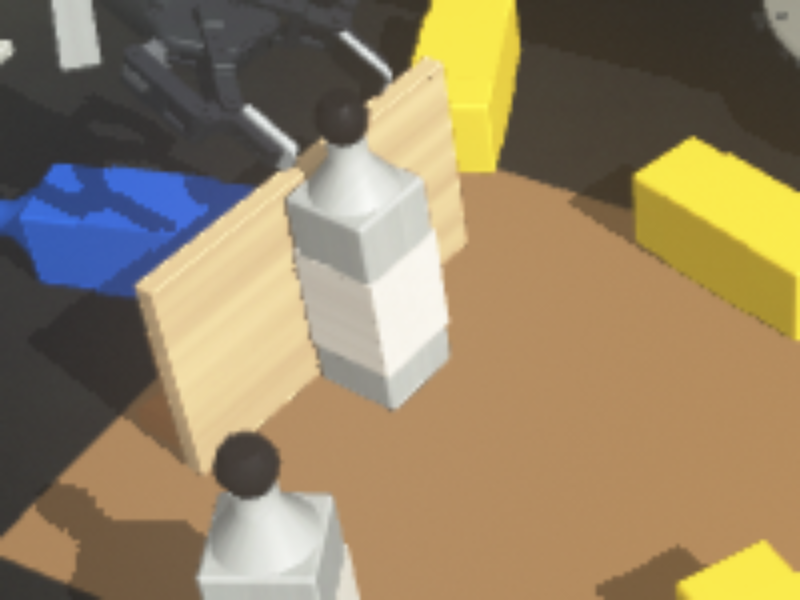

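The tin stands free with the fingers open around the cap. I'll retreat backwards along the tool and upwards.

```bash
python3 -m creep '[{"delta_rot":[0,0,0],"slide":[0,0,-10],"gripper":75},{"delta_rot":[0,0,0],"slide":[2,0,-20],"gripper":75},{"delta_rot":[0,0,0],"slide":[5,0,-30],"gripper":75},{"delta_rot":[0,0,0],"slide":[15,0,-30],"gripper":75},{"delta_rot":[0,0,0],"slide":[30,0,-20],"gripper":75},{"delta_rot":[0,0,0],"slide":[30,0,-20],"gripper":75},{"delta_rot":[0,0,0],"slide":[0,0,0],"gripper":75}]'
python3 - <<'E'
from h import *
s=eyes.snapshot('scene');t=eyes.snapshot('top')
cv2.imwrite('pics/s15.png',s);cv2.imwrite('pics/t15.png',t)
cv2.imwrite('pics/c15.png',cv2.resize(s[100:250,150:350],None,fx=4,fy=4))
a=cv2.imread('pics/scene0.png');d=cv2.absdiff(a,s).max(2)
print('spare diff',(d[205:292,195:245]>40).sum(),'can diff',(d[225:288,438:495]>40).sum())
chk()
E
```

```text
time: 12.85
tcp_pos: [0.5294, -0.3679, 0.4067]
tool_rot: [-1.605, -1.503, -0.994]
contact_force: [0.1, -0.2, -0.0]
width: 0.0752
spare diff 0 can diff 0
12.95 F [-0.7384  0.5744 -0.1545] [-0.3913  0.0442 -0.0382] 0.07463618701430069 [-0.8726  0.4932  1.1625  0.8939  2.2186 -0.5205]
tilt -63.47645598827348 tin th 83.47645598827347 grasp [ 0.5393 -0.2291  0.3329] ideal [ 0.5485 -0.1081  0.2021]
r [-0.2405  0.0005  0.4186] 4 slide [-29.785    0.     -15.7548] rot 0.06981317007977318
```

View pics/s15.png

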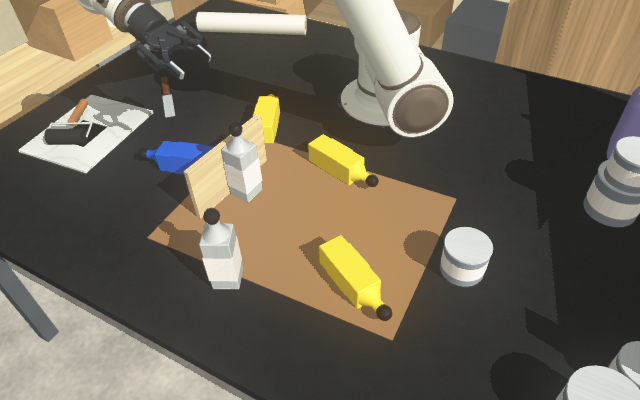

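View pics/c15.png

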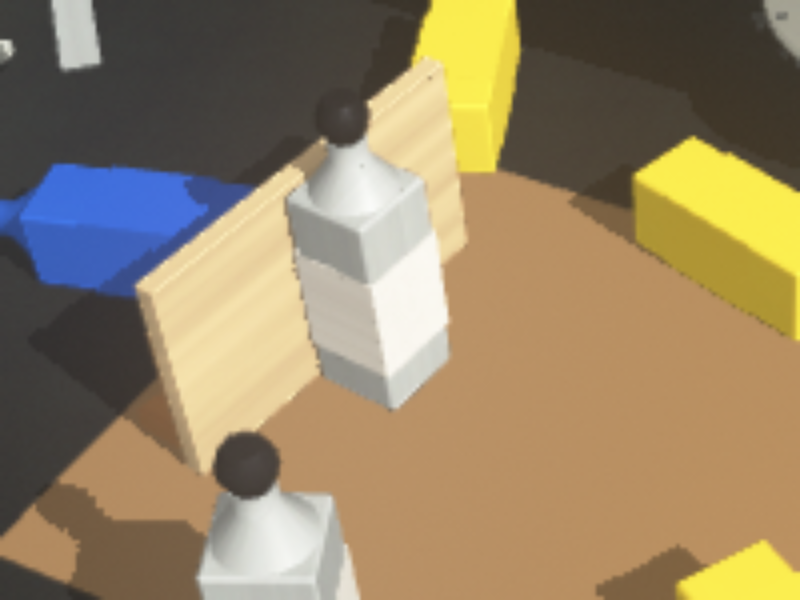

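Run:
```python
from h import *
g=lambda x,y:(150+x/4-.4,100+y/4-.4)
for p in [(393,410),(449,357),(320,375)]: print('foot',hit('scene',*g(*p),0))
for p in [(363,232),(427,180),(288,200)]: print('sh',hit('scene',*g(*p),.15))
print('cap z.2',hit('scene',*g(342,118),.2))
print(manip.close_job())
```

```text
foot [ 0.5728 -0.1179 -0.    ]
foot [ 0.516  -0.1137 -0.    ]
foot [ 0.5686 -0.1777  0.    ]
sh [ 0.576 -0.113  0.15 ]
sh [ 0.5195 -0.1072  0.15  ]
sh [ 0.5727 -0.1691  0.15  ]
cap z.2 [ 0.5446 -0.1416  0.2   ]
the job is handed in; nothing more can be done
None
```

The fallen oil tin now stands upright on its foot against the splash board, and the job is handed in. No verdict was reported.

- **How it was done:** I gripped the tin by the cap and swung the top up and over towards the board. I then pushed it against the board with about 19 N while it stood on the bench, eased off, released and backed away. The robot's clock read about 13 s of the 40 s allowed.
- **Foot:** The last picture puts the foot's near edge at y ≈ -0.116 and its far edge at y ≈ -0.178. The board's face there is at about y = -0.178, so the foot is against the board, with its centre roughly 30 mm from the face.
- **Upright:** The shoulder and cap sit 5–9 mm off the foot over 150–200 mm of height. That is a lean of 2–3° at most, close to the measuring error.
- **Neighbours:** The spare tin and the ink can show no pixel change from the first picture. The gripper is clear of everything and reads no contact force.
- **What did not go as planned:**
  - My first 45° approach came too close to a yellow look-alike, so I switched to 20° before touching anything.
  - The bench load rose to about 19 N during the swing, so I raised the path slightly.
  - After that the foot hung a few millimetres off the bench for a short stretch, well under the 75 mm limit.
  - The grip width read 28 mm rather than the cap's 32 mm, but the hold stayed firm.

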